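# Load the vial tray into the bench shaker

## Robot

A 6-joint arm with a two-finger parallel gripper is mounted at the origin on the work surface. World frame = base frame: x ahead of the robot, y to its left, z up, the work surface at z = 0. Lengths are in m, angles in rad, forces in N, time in s.
With the tool pointing down it reaches from about 0.225 to 0.875 m from the base axis. Payload 3.4 kg.
Tool frame: the origin (TCP) lies between the finger pads; the fingertips stand 22 mm ahead of it and the grasp point (between the pads) lies 3 mm ahead of it (manip.finger_overhang is the distance from the TCP to the fingertips, in m); z points along the fingers, y is the direction in which the jaws open and shut (so a half turn about z gives the same grasp; the last joint's range is limited). The gripper opens to 85 mm and grips with 20 to 120 N. Pads are 22 mm wide; open, the fingers measure 114 mm over their backs; the gripper's body (76 mm by 85 mm) begins 54 mm behind the grasp point. The pads swing forward as they close: fully open they stand 13 mm farther back than shut.
Start: joints at [-1.322, 0.276, 1.505, -0, 1.361, -0.121], TCP at [0.208, -0.536, 0.253] pointing down, gripper open.
Joint ranges: [-2.89, 2.89], [-0.75, 2.08], [0.22, 2.7], [-1.18, 4.32], [0.11, 2.71], [-2.7, 2.7]. Speed limits (rad/s): [2.57, 2.57, 3.14, 3.14, 3.14, 3.14].

## Interface

Orientations are given as a unit quaternion [x, y, z, w].
In Python, from plant import observe, optics, close_job, spotter, manip gives the robot as it stands.
- The arm moves only by the tool carry_out, never from a script. Its argument "steps" is a list of rows, each a list of 7 numbers: the shift along the world's x, y, z in units of 25 mm (1.0 is 25 mm), then the turn, a rotation vector about the world's x, y, z in units of 5 degrees (1.0 is 5 degrees), then the opening, from 0 (shut) to 1 (fully open). In form: [[tx, ty, tz, wx, wy, wz, fingers], ...]. A call has 1 to 12 rows; each row is the pose to reach, as a shift and turn from the pose commanded when the call began; what a row does not reach only later rows make up. A row lasts 1/12 s, in which the tool goes at most 41.7 mm and 7.16 degrees, less where a joint would pass 70% of its speed; a pose out of reach is approached as far as the arm can. A call with a gripper value outside its range is refused whole. The fingers move at their own pace and stop on an object; the grip force is fixed at half the most. Time passes only in rows, so rows that repeat a pose let the fingers close. It gives the time, the measured TCP pose, the force and the opening at its end, in the units of the state.
- observe(): the state, without advancing time (a new reading comes with each control period).
- optics.capture(name): name is "scene" or "top" or "wrist"; returns a dict with "img" (480x640x3 uint8, blue, green, red), "z_map" (480x640 float32, m along the optical axis (not along the pixel's ray), 0 where there is no reading), "fovy" (degrees; the focal length in pixels is half the picture's height over the tangent of half this angle, whatever the lens; pixels are square), "cx", "cy" (the principal point, pixels), "cam_to_world" (4x4, takes a point from camera to world coordinates). Camera axes: x right, y up, looking along -z (the intrinsics and any distortion apply to the point x, -y, -z); pixel columns grow to the right and rows downward; lengths in m; the calibration is good to about 2 mm. A picture is of the moment at which its call begins.
- close_job(): hands the job in, once; it reports no verdict.
Trained networks look in a picture, given as the dict that the camera call returned (one of the last four; its "shot" number tells which), for a name from the list of things; names that differ only in an ending like _2 or _b are one class to them, and where a whole thing is asked for, a point or a joint stands for the part that bears it (a point fixed in the world has none). Each returns a list of dicts, best first, with "conf" (0 to 1); they miss things now and then, are a little off and sometimes report something else, mostly with a low value. They report only what shows in the picture. A call takes as long as a camera call.
- spotter.boxes_of(picture, target): "at" ([x, y, z] in m, in the coordinates of the camera as it stood for that picture, good to about 4 mm: the middle of the surface that is visible of it).
- spotter.outline_of(picture, target): "pixels" (480x640 bool, what is visible of it).
The state is a dict: "time_s": time; "joints": joint angles; "qvel": joint speeds; "joint_torque": joint torques, N m; "eef_pos": TCP position; "tool_rot": TCP orientation; "wrist_force": force on the tool from outside, world axes, zero at the start; "moment": the same for the moment, N m; "grip_width": finger opening in m.
Only numpy, scipy, OpenCV 4.12 (cv2) and the standard library are available. Lean on these libraries where they do the work, as an engineer would, in place of code of your own. Each camera call takes 0.05 s, during which the arm holds its last target.

## Task

Load the tray of eight small vials into the pocket on top of the bench shaker: tuck its bare edge under the steel lip first, then lower the opposite edge, keeping hold of the tray until it lies flat on the pocket floor, and let go. Leave the tray of four large vials where it stands.

Things in the scene. Friction and masses are not known exactly. Their poses are not given: they have to be found in the camera images.
- small_tray_grip (a point): Centre of the black grip bar, 12 (x) by 56 (y) by 24 mm, of the loose tray of eight small amber vials (some 0.35 kg). The bar stands on a 5 mm web over the middle of a grey metal plate 130 (x) by 100 (y) by 5 mm; this point is 56 mm above the plate's underside. z up, x towards the bare edge. Vials, 19 mm wide, tops 45 mm up, fixed in rows at y = -38 and +38, x = -62 to +24 mm.
- small_tray_edge (a point): Middle of the bare edge of the small-vial tray's plate, half-way through its 5 mm thickness: 65 mm in x from the grip bar's centre and 53.5 mm below it. Same axes as the grip bar. The plate's last 41 mm at this edge carry no vials.
- pocket (a point): Centre of the floor of the pocket (150 x by 120 y mm inside) on the fixed white shaker, 80 mm above the bench. z up, x towards the lip. Walls 18 mm high at -x and both sides. At +x the lip, 6 mm thick, underside 20 mm above the floor, covers x = 45 to 75 mm (back wall). The tray goes in tilted, bare edge low (about 14 degrees), and ends flat, its bar over this point within 10 mm.
- large_tray_grip (a point): Centre of the same kind of grip bar on the other tray, to be left alone: a square grey metal plate 100 by 100 by 5 mm with four large amber vials (29 mm wide, tops 53 mm above its underside). This point is 56 mm above its underside. z up, x across the bar.

How it is judged:
On the way, in this order (a step that is already met when the one before it is completed fails the run):
1. the bare edge of the small-vial tray is under the lip while the opposite edge is still raised (x of small_tray_edge in the frame of pocket between 0.048 and 0.08 m and z of small_tray_edge in the frame of pocket between -0.003 and 0.02 m and y of small_tray_edge in the frame of pocket between -0.025 and 0.025 m and angle between small_tray_grip's own z axis and vertical above 0.08 rad), for 0.05 s.
2. the tray lies flat in the pocket while still held (x of small_tray_edge in the frame of pocket between 0.05 and 0.08 m and z of small_tray_edge in the frame of pocket between -0.003 and 0.008 m and y of small_tray_edge in the frame of pocket between -0.02 and 0.02 m and z of small_tray_grip in the frame of pocket below 0.062 m and angle between small_tray_grip's own z axis and vertical below 0.07 rad and angle between the x axis of small_tray_grip and the x axis of pocket, either way round below 0.2 rad and contact force between the fingers and small_tray above 0.5 N), for 0.05 s.
At the end, for the whole second after the job is handed in: The small-vial tray lies released and still, flat on the pocket floor: bare edge at least 5 mm under the lip, within 20 mm of the middle sideways and less than 8 mm up, grip bar less than 62 mm above the floor, tilt below 4 degrees, turned less than 11 degrees from the pocket (x of small_tray_edge in the frame of pocket between 0.05 and 0.08 m and z of small_tray_edge in the frame of pocket between -0.003 and 0.008 m and y of small_tray_edge in the frame of pocket between -0.02 and 0.02 m and z of small_tray_grip in the frame of pocket below 0.062 m and angle between small_tray_grip's own z axis and vertical below 0.07 rad and angle between the x axis of small_tray_grip and the x axis of pocket, either way round below 0.2 rad and linear speed of small_tray below 0.02 m/s); the robot touches nothing.
It fails at once if the tray of large vials is moved more than 30 mm (distance of large_tray_grip from where it was at the start of the episode above 0.03 m).
It also fails if it takes over 42 s, if anything falls off the work surface, if the arm or the gripper's body presses on something with over 40 N, if the wrist force passes 120 N, or if a joint passes its speed limit or range.

## Working session

There is one attempt and no reset: what is moved stays moved. The work goes in short steps, Python scripts to look and compute and a tool call to move; the robot and the scene stay as the last step left them, time stands still between calls to the robot, and variables do not carry over. Pictures are saved under pics/ and viewed, and the job is handed in when it is done.

Besides the shell and the picture viewer there is one more tool, called after ">>>" by a JSON object that holds its "fn" and its "kwargs". carry_out: Moves the arm, as the interface text tells. Its arguments: {"type":"object","properties":{"steps":{"type":"array"}},"required":["steps"]}

```bash
ls; mkdir -p pics; cat > h.py <<'E'
import numpy as np, cv2
from plant import observe, optics, close_job, spotter, manip
def f_of(p): return p["img"].shape[0]/2/np.tan(np.radians(p["fovy"])/2)
def cloud(p):
    f=f_of(p); z=p["z_map"]; v,u=np.mgrid[0:z.shape[0],0:z.shape[1]]
    if "dist" in p: print("dist",p["dist"])
    X=(u-p["cx"])/f*z; Y=-(v-p["cy"])/f*z
    P=np.stack([X,Y,-z,np.ones_like(z)],-1)
    return (P@np.array(p["cam_to_world"]).T)[...,:3]
E
python3 - <<'E'
from h import *
s=observe(); print({k:np.round(v,3) for k,v in s.items()}, [a for a in dir(manip) if a[0]!='_'])
for n in ("scene","top","wrist"):
    p=optics.capture(n); cv2.imwrite(f"pics/{n}0.png",p["img"])
    print(n,{k:v for k,v in p.items() if k not in("img","z_map")})
    np.savez(f"{n}0.npz",img=p["img"],z_map=p["z_map"],fovy=p["fovy"],cx=p["cx"],cy=p["cy"],cam_to_world=p["cam_to_world"])
E
```

```text
pics
{'time_s': np.float64(0.0), 'joints': array([-1.322,  0.277,  1.506,  0.   ,  1.361, -0.121]), 'qvel': array([ 0.001,  0.   , -0.001,  0.   , -0.   ,  0.   ]), 'joint_torque': array([-0.0000e+00, -4.1676e+01, -2.4580e+01, -0.0000e+00,  1.1000e-02,
       -0.0000e+00]), 'eef_pos': array([ 0.208, -0.536,  0.252]), 'tool_rot': array([ 0.983,  0.184, -0.   , -0.001]), 'wrist_force': array([-0.588, -0.844,  0.046]), 'moment': array([-0.008, -0.001, -0.01 ]), 'grip_width': np.float64(0.085)} ['PlanningError', 'finger_overhang']
scene {'fovy': 42.48231064064553, 'cx': 313.5448127565967, 'cy': 231.52630008563338, 'cam_to_world': array([[-0.50856332, -0.59688967,  0.62055304,  1.34405056],
       [ 0.86093803, -0.3422978 ,  0.37632156,  0.53807413],
       [-0.01220851,  0.72564106,  0.68796512,  0.96237253],
       [ 0.        ,  0.        ,  0.        ,  1.        ]]), 'shot': 1}
top {'fovy': 46.5746534466538, 'cx': 309.8644566213757, 'cy': 243.68241455381806, 'cam_to_world': array([[-0.00904921,  0.99662189, -0.08162672,  0.48212789],
       [-0.99994612, -0.00860377,  0.00580711,  0.04436874],
       [ 0.0050852 ,  0.08167487,  0.99664605,  1.07769158],
       [ 0.        ,  0.        ,  0.        ,  1.        ]]), 'shot': 2}
wrist {'fovy': 68.92411241016414, 'cx': 325.68980607732345, 'cy': 238.75867094698688, 'cam_to_world': array([[ 3.61069712e-01,  8.95388325e-01,  2.60592422e-01,
         2.74572605e-01],
       [-9.32538522e-01,  3.46911231e-01,  1.00122441e-01,
        -5.10007996e-01],
       [-7.53972978e-04, -2.79163653e-01,  9.60243243e-01,
         3.72682992e-01],
       [ 0.00000000e+00,  0.00000000e+00,  0.00000000e+00,
         1.00000000e+00]]), 'shot': 3}
```

View pics/scene0.png

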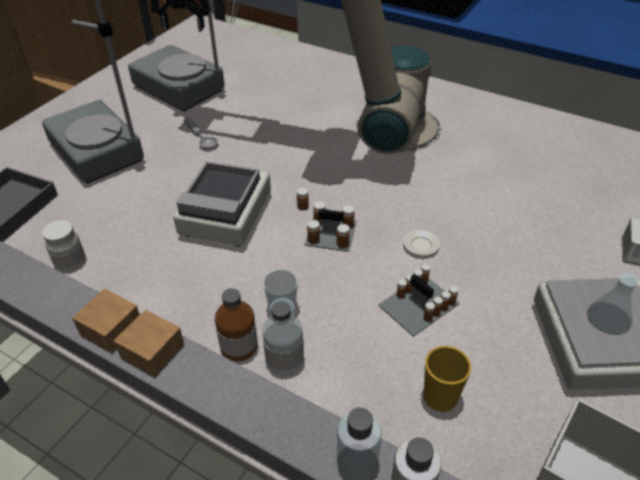

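View pics/top0.png

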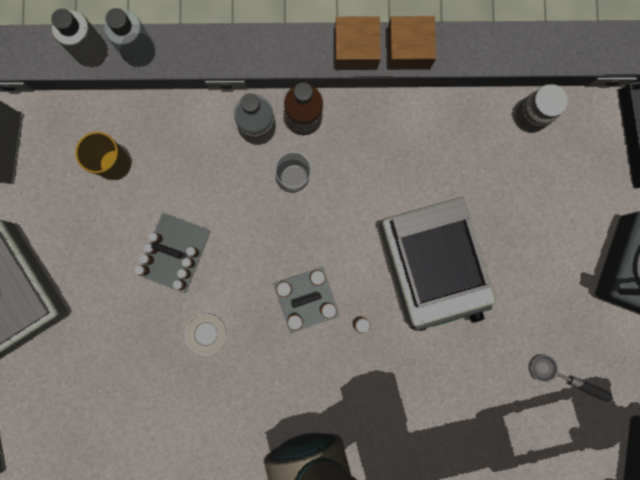

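```bash
python3 - <<'E'
from h import *
p=dict(np.load("top0.npz")); C=cloud(p)
im=p["img"]
cv2.imwrite("pics/zsh.png",cv2.resize(im[180:340,350:520],None,fx=3.5,fy=3.5,interpolation=cv2.INTER_CUBIC))
cv2.imwrite("pics/ztr.png",cv2.resize(im[190:350,120:370],None,fx=3.2,fy=3.2,interpolation=cv2.INTER_CUBIC))
print("height map shaker mm"); 
for v in range(190,335,6): print(v,[int(1000*C[v,u,2]) for u in range(374,506,6)])
print("tray")
for v in range(206,300,6): print(v,[int(1000*C[v,u,2]) for u in range(130,216,6)])
E
```

```text
height map shaker mm
190 [0, -1, 0, -4, -2, -5, 0, 0, -1, 0, -2, 2, 0, -3, 3, 0, 2, -1, -2, -1, 0, -5]
196 [0, 0, 1, -1, -1, 0, -3, 0, -2, -1, -3, -2, 0, 0, 1, -2, 1, 0, -5, -4, 1, 2]
202 [-3, -1, 0, 0, 2, 1, 3, 0, 1, 3, 1, 0, 68, 105, 107, 107, 0, 0, -1, 0, 1, -1]
208 [2, 1, 0, -1, 0, 0, -4, 3, 64, 69, 105, 105, 103, 105, 105, 102, 1, 0, 0, 2, 0, 0]
214 [-2, 2, 0, -1, -2, 64, 102, 104, 106, 104, 104, 106, 106, 104, 104, 104, -1, 2, -3, -2, 0, 0]
220 [0, -1, 67, 103, 105, 106, 105, 102, 108, 104, 103, 104, 105, 104, 106, 89, 69, -3, 0, 0, -2, 0]
226 [-2, 38, 70, 84, 103, 105, 106, 104, 107, 101, 104, 81, 82, 79, 75, 80, 97, 0, 0, 0, -1, 0]
232 [-1, 22, 66, 67, 105, 104, 103, 108, 79, 81, 74, 79, 80, 81, 78, 79, 99, 1, 5, 0, 0, 3]
238 [0, -2, 60, 71, 98, 82, 82, 81, 81, 81, 78, 78, 80, 78, 80, 79, 93, 3, 0, -3, -1, 1]
244 [0, 0, 49, 69, 89, 78, 79, 78, 77, 75, 78, 77, 78, 77, 79, 80, 80, 93, -2, 0, 1, 0]
250 [0, 0, 29, 68, 72, 80, 79, 77, 79, 76, 81, 79, 77, 78, 76, 78, 81, 98, -4, -6, -1, -1]
256 [-2, -3, 1, 62, 68, 96, 79, 78, 82, 79, 78, 78, 81, 77, 76, 80, 78, 93, 0, -2, 0, -1]
26
[... 1338 characters left out ...]
, 6, 1, 3, 3, 7, -1, -2, -1, -1]
230 [0, 0, -1, 2, 2, 7, 1, 4, 0, 2, 4, 6, 4, 3, 2]
236 [-2, 0, 1, 43, 46, 20, 3, 4, 3, 5, 1, 5, 2, -1, -3]
242 [0, 0, -3, 1, 64, 8, 2, 6, 3, 2, 4, 8, 3, -2, 0]
248 [-3, 0, 1, 44, 64, 68, 65, 8, 5, 4, 44, 14, 6, 1077, 0]
254 [-3, -1, -1, 2, 6, 6, 2, 66, 68, 9, 43, 23, 0, 0, 1]
260 [0, 0, 42, 34, 1, 7, 4, 7, 4, 46, 34, 2, 0, -5, 0]
266 [0, 42, 37, 4, 5, 3, 2, 4, 0, 39, 28, 0, -1, -3, 1]
272 [-2, 45, 40, 12, 2, 3, 3, 3, 44, 42, 5, 0, 0, 2, 0]
278 [-1, -2, -1, 3, 1, 3, 5, 6, 7, 24, 4, -1, 0, -2, 0]
284 [-1, -1, 2, -3, 0, 0, 5, 2, 43, 19, 3, 0, 0, -6, -2]
290 [0, -2, -2, 0, -1, 0, 0, 3, 3, 5, 0, 0, 2, 0, -3]
296 [-2, 4, 1, 0, -4, 1, 0, -3, -1, 0, -1, -2, 0, -2, 0]
```

```bash
python3 - <<'E'
from h import *
for n in("top","scene"):
    p=optics.capture(n); M=np.array(p["cam_to_world"])
    for t in("small_tray_grip","small_tray_edge","large_tray_grip","pocket"):
        for d in spotter.boxes_of(p,t)[:3]:
            print(n,t,round(d["conf"],2),np.round((M@np.r_[d["at"],1])[:3],4))
E
```

```text
top small_tray_grip 0.73 [0.5567 0.3039 0.0079]
top small_tray_edge 0.96 [0.5486 0.2996 0.0025]
top large_tray_grip 0.86 [0.4587 0.0476 0.0083]
scene small_tray_grip 0.59 [0.564 0.306 0.01 ]
scene small_tray_edge 0.86 [0.5645 0.3038 0.0102]
scene pocket 0.97 [ 0.5793 -0.1645  0.0816]
```

View pics/zsh.png

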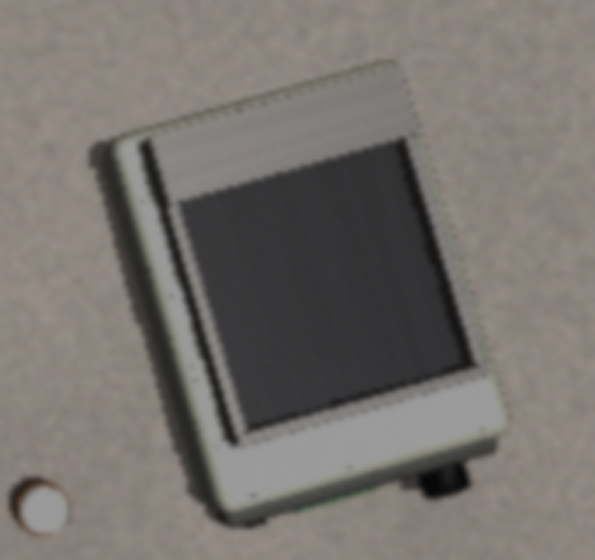

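View pics/ztr.png

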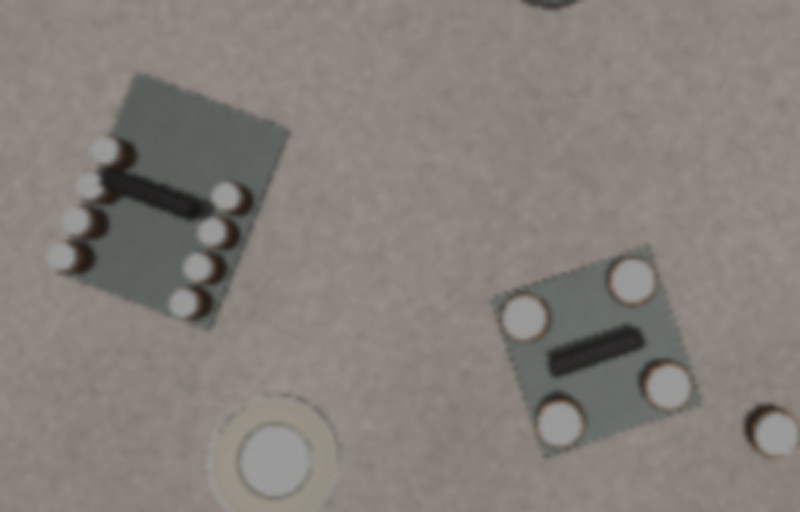

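```bash
python3 - <<'E'
from h import *
p=dict(np.load("top0.npz")); C=cloud(p); im=p["img"]; hsv=cv2.cvtColor(im,cv2.COLOR_BGR2HSV)
V,U=np.mgrid[0:480,0:640]
def rect(m,name):
    P=C[m][:,:2].astype(np.float32); r=cv2.minAreaRect(P*1000); b=cv2.boxPoints(r)
    print(name,m.sum(),"c",np.round(np.array(r[0]),1),"size",np.round(r[1],1),"ang",round(r[2],2)); return r
def clean(m,k=3):
    n,l,s,_=cv2.connectedComponentsWithStats(m.astype(np.uint8)); 
    i=1+np.argmax(s[1:,4]); return l==i
z=C[...,2]
box=(U>370)&(U<510)&(V>185)&(V<335)
lip=clean(box&(z>0.1015)&(z<0.112)&(V<245)); rect(lip,"lip")
floor=clean(box&(z>.072)&(z<.087)&(im.max(2)<75)); rect(floor,"floor")
# line fits at lip front edge by image-brightness
tr=(U>125)&(U<215)&(V>205)&(V<300)
bar=clean(tr&(z>.058)&(z<.076)); rect(bar,"bar small")
tr2=(U>265)&(U<350)&(V>260)&(V<340)
bar2=clean(tr2&(z>.058)&(z<.076)); rect(bar2,"bar large")
for k,n in((bar,"s"),(bar2,"l")):
    P=C[k]; c=P.mean(0); w,e=np.linalg.eigh(np.cov((P-c)[:,:2].T)); print(n,np.round(c*1000,1),np.degrees(np.arctan2(e[1,1],e[0,1])))
# pocket-frame profile
th=np.radians(16)
E
```

```text
lip 1503 c [ 605.4 -174. ] size [ 36.  132.3] ang 15.46
floor 4377 c [ 530.9 -197.8] size [120.2 117.5] ang 15.57
bar small 202 c [556.2 301.5] size [56.3 12. ] ang 68.72
bar large 204 c [463.6  47.5] size [12.  55.4] ang 18.07
s [556.  300.7  66.5] 68.53731674728151
l [463.6  47.5  66.6] 108.32717447119097
```

>>> {"fn": "carry_out", "kwargs": {"steps": [[1.2,2.8,0,0,0,0.8,0.7],[2.4,5.6,0,0,0,1.6,0.7],[3.5,8.4,0,0,0,2.4,0.7],[4.7,11.2,0,0,0,3.2,0.7],[5.9,14,0,0,0,4,0.7],[7,16.8,0,0,0,4.8,0.7],[8.2,19.6,0,0,0,5.6,0.7],[9.3,22.4,0,0,0,6.4,0.7],[10.5,25.2,0,0,0,7.2,0.7],[11.7,28,0,0,0,8,0.7],[12.8,30.8,-1,0,0,8.8,0.7],[13.9,33.5,-2,0,0,9.5,0.7]]}}

```text
time_s: 1.65
eef_pos: [0.4008, -0.0731, 0.2472]
tool_rot: [0.825, 0.565, 0.001, 0.001]
wrist_force: [0.4, -1.2, 0.4]
grip_width: 0.0597
```

>>> {"fn": "carry_out", "kwargs": {"steps": [[6.2,15.0,-1.9,0,0,0,0.7],[6.2,15.0,-1.9,0,0,0,0.7],[6.2,15.0,-1.9,0,0,0,0.7],[6.2,15.0,-1.9,0,0,0,0.7],[6.2,15.0,-1.9,0,0,0,0.7],[6.2,15.0,-1.9,0,0,0,0.7],[6.2,15.0,-1.9,0,0,0,0.7],[6.2,15.0,-1.9,0,0,0,0.7],[6.2,15.0,-1.9,0,0,0,0.7],[6.2,15.0,-1.9,0,0,0,0.7],[6.2,15.0,-1.9,0,0,0,0.7],[6.2,15.0,-1.9,0,0,0,0.7]]}}

```text
time_s: 2.65
eef_pos: [0.5552, 0.3016, 0.1979]
tool_rot: [0.825, 0.565, -0.001, -0.0]
wrist_force: [-0.0, -0.6, 0.4]
grip_width: 0.0596
```

```bash
python3 - <<'E'
from h import *
from scipy.spatial.transform import Rotation as R
s=observe(); print(s["time_s"],s["eef_pos"],s["joints"].round(2)if hasattr(s["joints"],"round") else s["joints"]); r=R.from_quat(s["tool_rot"]).as_matrix(); print("tool y yaw",np.degrees(np.arctan2(r[1,1],r[0,1])),r[:,2])
p=optics.capture("wrist"); cv2.imwrite("pics/w1.png",p["img"]); C=cloud(p); z=C[...,2]
m=(z>.058)&(z<.076)&(abs(C[...,0]-.556)<.06)&(abs(C[...,1]-.301)<.06)
P=C[m]; print(m.sum(),P.mean(0)); r=cv2.minAreaRect((P[:,:2]*1000).astype(np.float32)); print(r)
E
```

```text
2.65 [0.55522827 0.30157433 0.1978795 ] [ 0.39  0.39  1.46 -0.    1.28  0.76]
tool y yaw -21.155999562840467 [-1.11829786e-03 -7.36646914e-04 -9.99999103e-01]
1162 [0.55709341 0.30506622 0.06691024]
((556.7601928710938, 303.69781494140625), (55.10104751586914, 11.827322006225586), 68.48115539550781)
```

View pics/w1.png

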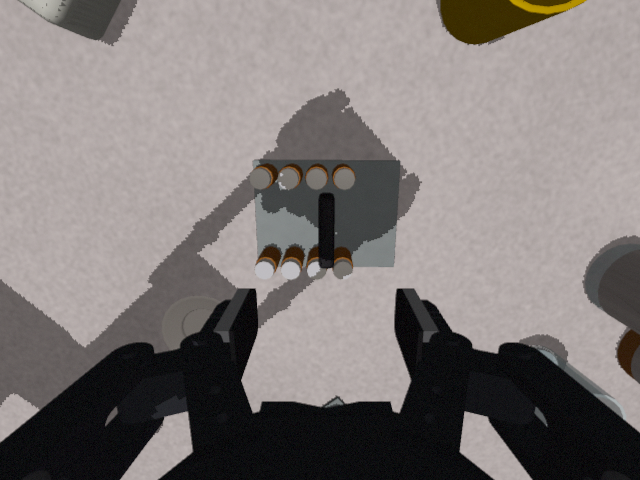

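>>> {"fn": "carry_out", "kwargs": {"steps": [[0.05,0.04,-1.2,0,0,0,0.6],[0.05,0.04,-2.4,0,0,0,0.6],[0.05,0.04,-3.5,0,0,0,0.6],[0.05,0.04,-4.3,0,0,0,0.6],[0.05,0.04,-5.0,0,0,0,0.6],[0.05,0.04,-5.4,0,0,0,0.6],[0.05,0.04,-5.5,0,0,0,0.6],[0.05,0.04,-5.5,0,0,0,0.6]]}}

```text
time_s: 3.37
eef_pos: [0.5563, 0.3, 0.0615]
tool_rot: [0.826, 0.564, -0.0, 0.0]
wrist_force: [0.3, -0.3, 0.8]
grip_width: 0.0508
```

>>> {"fn": "carry_out", "kwargs": {"steps": [[0,0,0,0,0,0,0],[0,0,0,0,0,0,0],[0,0,0,0,0,0,0],[0,0,0,0,0,0,0],[0,0,0,0,0,0,0],[0,0,0,0,0,0,0],[0,0,0,0,0,0,0],[0,0,0,0,0,0,0]]}}

```text
time_s: 4.03
eef_pos: [0.5569, 0.3014, 0.0629]
tool_rot: [0.826, 0.564, 0.001, 0.0]
wrist_force: [-1.5, -1.1, 6.5]
grip_width: 0.0105
```

>>> {"fn": "carry_out", "kwargs": {"steps": [[0,0,0.3,0,0,0,0],[0,0,1,0,0,0,0],[0,0,2,0,0,0,0],[0,0,3,0,0,0,0],[0,0,4.2,0,0,0,0],[0,0,5.4,0,0,0,0],[0,0,6.4,0,0,0,0],[0,0,7,0,0,0,0],[0,0,7.2,0,0,0,0],[0,0,7.2,0,0,0,0]]}}

```text
time_s: 4.87
eef_pos: [0.5567, 0.3011, 0.2424]
tool_rot: [0.826, 0.564, 0.001, 0.0]
wrist_force: [0.1, 0.2, -4.9]
grip_width: 0.0108
```

```bash
python3 - <<'E'
from h import *
s=observe(); print(s["time_s"],s["eef_pos"],s["wrist_force"],s["moment"],s["grip_width"])
p=optics.capture("wrist"); cv2.imwrite("pics/w2.png",p["img"])
p=optics.capture("scene"); cv2.imwrite("pics/s2.png",p["img"])
E
```

```text
4.8667 [0.55666881 0.3010914  0.24244598] [ 0.05084017  0.2006174  -4.88753993] [ 0.02901322 -0.0541081   0.04023614] 0.010838079997654855
```

View pics/w2.png

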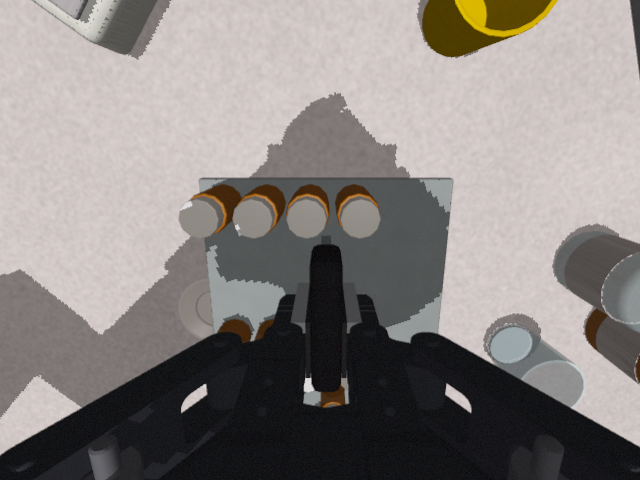

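View pics/s2.png

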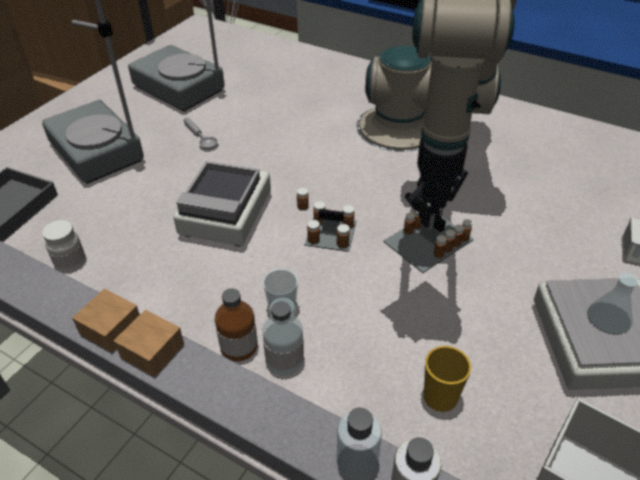

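```bash
python3 - <<'E'
from h import *
from scipy.spatial.transform import Rotation as R
s=observe(); T=np.eye(4); T[:3,:3]=R.from_quat(s["tool_rot"]).as_matrix(); T[:3,3]=s["eef_pos"]; Ti=np.linalg.inv(T)
p=optics.capture("wrist"); C=cloud(p); z=C[...,2]
L=C@Ti[:3,:3].T+Ti[:3,3]
m=(abs(L[...,0])<.065)&(abs(L[...,1])<.08)&(L[...,2]>.05)&(L[...,2]<.065)&(p["z_map"]>0)
P=L[m]; A=np.c_[P[:,:2],np.ones(len(P))]
for _ in range(3):
    k,*_=np.linalg.lstsq(A,P[:,2],rcond=None); e=P[:,2]-A@k; g=abs(e)<.003; P=P[g];A=A[g]
print("plate top plane z=ax+by+c (tool)",k,len(P),"deg",np.degrees(np.arctan(k[:2])))
print("y range",np.percentile(P[:,1],[.3,99.7]),"x range",np.percentile(P[:,0],[.3,99.7]))
q=optics.capture("top"); C=cloud(q); z=C[...,2]; im=q["img"]
for th in (15.5,):
    t=np.radians(th); o=np.array([.545,-.1925]); D=C[...,:2]-o; x=D@[np.cos(t),np.sin(t)]; y=D@[-np.sin(t),np.cos(t)]
    # lip front edge vs y
    for n,cam in (("top",q),("scene",None)):
        if n=="scene":
            cam=optics.capture("scene"); C=cloud(cam); z=C[...,2]; D=C[...,:2]-o; x=D@[np.cos(t),np.sin(t)]; y=D@[-np.sin(t),np.cos(t)]
        near=(abs(x)<.11)&(abs(y)<.09)
        lip=near&(z>.101)&(z<.112)
        for lo,hi in((-.06,-.03),(-.03,0),(0,.03),(.03,.06)):
            g=lip&(y>lo)&(y<hi); print(n,"lip x",lo,np.percentile(x[g],[2,98])*1e3)
        print("lip y",np.percentile(y[lip],[1,99])*1e3)
        w=near&(z>.092)&(z<.101)&(abs(y)<.05)&(x<-.05); print("-x wall top",np.percentile(x[w],[3,50,97])*1e3, w.sum())
        for sg in(1,-1):
            for lo,hi in((-.07,-.03),(-.03,.01),(.01,.04)):
                w=near&(z>.094)&(z<.101)&(x>lo)&(x<hi)&(sg*y>.045)&(sg*y<.08); print("wall",sg,lo,np.round(np.percentile(y[w],[5,50,95])*1e3,1),w.sum())
        f=near&(abs(x)<.04)&(abs(y)<.04); print("floor z",np.median(z[f]))
E
```

```text
plate top plane z=ax+by+c (tool) [ 0.00214579 -0.00077628  0.05842832] 23797 deg [ 0.12294431 -0.0444778 ]
y range [-0.06388285  0.06494599] x range [-0.04007023  0.05136865]
top lip x -0.06 [45.30751548 80.2179061 ]
top lip x -0.03 [45.6560856  80.45394022]
top lip x 0 [45.6039616  80.26409517]
top lip x 0.03 [45.57979684 80.60014714]
lip y [-63.03539739  67.1975202 ]
-x wall top [-80.42408093 -77.54904429 -74.71621754] 200
wall 1 -0.07 [62.2 64.9 67.6] 77
wall 1 -0.03 [62.2 64.9 67.6] 80
wall 1 0.01 [61.9 65.3 67.7] 63
wall -1 -0.07 [-63.9 -61.1 -58.3] 82
wall -1 -0.03 [-64.  -60.3 -58. ] 84
wall -1 0.01 [-63.8 -60.9 -58.2] 57
floor z 0.07957227372981002
scene lip x -0.06 [-38.47145811  82.67504578]
scene lip x -0.03 [42.69291305 82.13219832]
scene lip x 0 [46.61511637 82.51462043]
scene lip x 0.03 [43.97522973 82.56413727]
lip y [-62.11744775  69.11252951]
-x wall top [-81.97125833 -76.22669771 -71.56859115] 147
wall 1 -0.07 [63.  66.4 70. ] 38
wall 1 -0.03 [63.1 66.3 69.5] 33
wall 1 0.01 [63.6 67.6 69.6] 29
wall -1 -0.07 [-63.7 -58.5 -55.9] 39
wall -1 -0.03 [-62.  -58.2 -56.1] 39
wall -1 0.01 [-61.7 -59.3 -56.8] 26
floor z 0.08094574902681617
```

>>> {"fn": "carry_out", "kwargs": {"steps": [[0,-0.3,0,0,0,0.1,0],[-0.1,-1,0,0,0,0.4,0],[-0.1,-1.9,0,0,0,0.7,0],[-0.2,-2.9,0,0,0,1.1,0],[-0.2,-3.9,0,0,0,1.5,0],[-0.2,-4.9,0,0,0,1.9,0],[-0.3,-5.9,0,0,0,2.3,0],[-0.3,-6.9,0,0,0,2.7,0],[-0.4,-7.9,0,0,0,3.1,0],[-0.4,-8.8,0,0,0,3.4,0],[-0.4,-9.6,0,0,0,3.6,0],[-0.5,-10,0,0,0,3.7,0]]}}

```text
time_s: 6.12
eef_pos: [0.5438, 0.0478, 0.2409]
tool_rot: [0.725, 0.689, -0.001, 0.001]
wrist_force: [0.4, -0.0, -4.0]
grip_width: 0.0108
```

>>> {"fn": "carry_out", "kwargs": {"steps": [[0,-0.5,0,0,0,0.2,0],[-0.1,-1.2,0,0,0,0.5,0],[-0.1,-2.1,0,0,0,0.8,0],[-0.2,-3.1,0,0,0,1.1,0],[-0.2,-4.1,0,0,0,1.5,0],[-0.2,-5.1,0,0,0,1.9,0],[-0.3,-6.1,0,0,0,2.3,0],[-0.3,-7.1,0,0,0,2.7,0],[-0.4,-8.1,0,0,0,3.0,0],[-0.4,-9.0,0,0,0,3.4,0],[-0.45,-9.6,0,0,0,3.6,0],[-0.45,-9.77,0,0,0,3.64,0]]}}

```text
time_s: 7.12
eef_pos: [0.5319, -0.1964, 0.2408]
tool_rot: [0.607, 0.795, -0.001, 0.0]
wrist_force: [-0.6, -0.2, -4.2]
grip_width: 0.011
```

```bash
cat >> h.py <<'E'
from scipy.spatial.transform import Rotation as R
O=np.array([.5446,-.190,.080]); TH=np.radians(15.5)
RP=np.array([[np.cos(TH),-np.sin(TH),0],[np.sin(TH),np.cos(TH),0],[0,0,1]])
def rep():
    s=observe(); r=R.from_quat(s["tool_rot"]).as_matrix(); t=np.array(s["eef_pos"])
    X,Y,Z=r[:,1],r[:,0],-r[:,2]   # tray axes
    tr=RP.T@np.c_[X,Y,Z]; tp=RP.T@(t-O)
    e=tp+tr@[.065,0,-.0609]; g=tp+tr@[0,0,-.0074]; b=tp+tr@[-.065,0,-.0634]
    print("t",round(s["time_s"],2),"tcp",t.round(4),"edge",(e*1e3).round(1),"grip",(g*1e3).round(1),"-x edge bottom",(b*1e3).round(1))
    print("tilt about y",np.degrees(np.arctan2(tr[0,2],tr[2,2])).round(2),"roll",np.degrees(np.arctan2(-tr[1,2],tr[2,2])).round(2),"yaw",np.degrees(np.arctan2(tr[1,0],tr[0,0])).round(2),"F",np.round(s["wrist_force"],1),"grip",s["grip_width"])
E
python3 - <<'E'
from h import *
rep()
for n in("wrist","scene"):
    p=optics.capture(n); cv2.imwrite(f"pics/{n}3.png",p["img"])
E
```

```text
t 7.12 tcp [ 0.5319 -0.1964  0.2408] edge [51.  -3.1 99.8] grip [-13.9  -2.7 153.4] -x edge bottom [-79.   -2.6  97.5]
tilt about y 0.09 roll -0.07 yaw -0.22 F [-0.6 -0.2 -4.2] grip 0.010986225914461793
```

View pics/scene3.png

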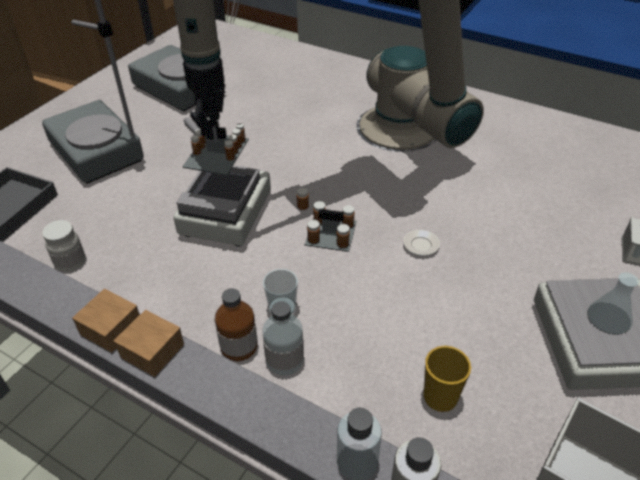

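>>> {"fn": "carry_out", "kwargs": {"steps": [[0.05,0.12,0,-0.1,0.4,0,0],[0.05,0.12,0,-0.25,0.9,0,0],[0.05,0.12,0,-0.4,1.45,0,0],[0.05,0.12,0,-0.55,2.0,0,0],[0.05,0.12,-0.2,-0.67,2.4,0,0],[0.05,0.12,-0.6,-0.75,2.7,0,0],[0.05,0.12,-1.1,-0.75,2.7,0,0],[0.05,0.12,-1.5,-0.75,2.7,0,0],[0.05,0.12,-1.7,-0.75,2.7,0,0],[0.05,0.12,-1.75,-0.75,2.7,0,0],[0.05,0.12,-1.75,-0.75,2.7,0,0]]}}

```text
time_s: 8.13
eef_pos: [0.5335, -0.1901, 0.1973]
tool_rot: [0.602, 0.789, -0.097, -0.074]
wrist_force: [-0.3, -0.4, -3.4]
grip_width: 0.0108
```

```bash
python3 - <<'E'
from h import *
rep()
for n in("top","scene"):
    p=optics.capture(n); a=p["img"]
    a=a[180:340,350:520] if n=="top" else a[90:260,150:320]
    cv2.imwrite(f"pics/{n}4.png",cv2.resize(a,None,fx=3,fy=3,interpolation=cv2.INTER_CUBIC))
E
```

```text
t 8.13 tcp [ 0.5335 -0.1901  0.1973] edge [37.6  2.8 42.4] grip [-12.5   2.9 110.1] -x edge bottom [-89.1   3.   71.5]
tilt about y 14.05 roll 0.03 yaw -0.12 F [-0.3 -0.4 -3.4] grip 0.010817167438431294
```

View pics/scene4.png

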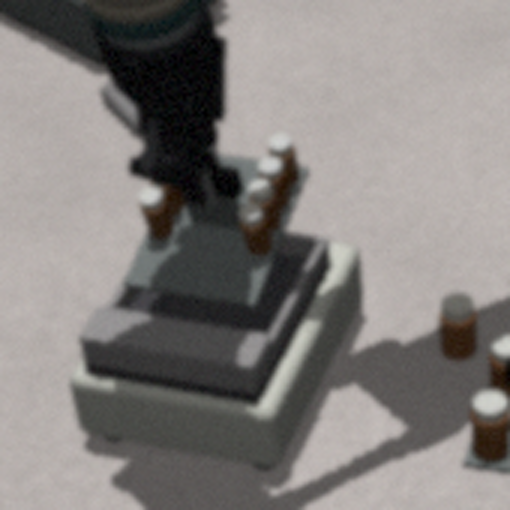

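View pics/top4.png

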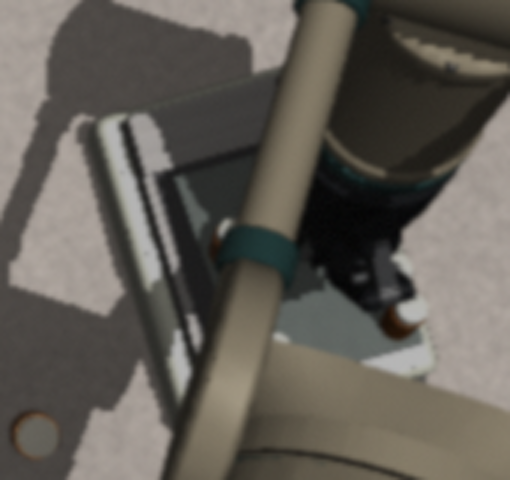

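```bash
python3 - <<'E'
from h import *
rep()
p=optics.capture("scene"); C=cloud(p); L=(C-O)@RP*1e3
# tray plane predicted: top surface at tilt 14.05 through edge top
t=np.radians(14.05); s=observe()
x,y,z=L[...,0],L[...,1],L[...,2]
pz=42.4+2.4+(37.6-x)*np.tan(t)
m=(abs(z-pz)<5)&(x>-10)&(x<48)&(abs(y)<70)
print(m.sum(),"resid",np.median((z-pz)[m]))
for lo in range(-5,40,9):
    g=m&(x>=lo)&(x<lo+9); print(lo,np.percentile(y[g],[2,98]))
for lo in range(-45,50,15):
    g=m&(y>=lo)&(y<lo+15); print("xmax",lo,np.percentile(x[g],[99]))
E
```

```text
t 8.23 tcp [ 0.5341 -0.1905  0.1983] edge [38.1  2.2 43.5] grip [-12.1   2.4 111.1] -x edge bottom [-88.7   2.5  72.4]
tilt about y 13.95 roll -0.04 yaw -0.15 F [-0.1 -1.5 -4.2] grip 0.01072343465605773
734 resid 2.1437830083403924
-5 [-43.9729266   50.55792801]
4 [-43.40177629  52.89815625]
13 [-43.29281421  52.06825489]
22 [-45.66831191  52.30537645]
31 [-44.6672369   52.78122453]
xmax -45 [38.84047231]
xmax -30 [38.4497152]
xmax -15 [39.10649788]
xmax 0 [39.40808428]
xmax 15 [39.02179648]
xmax 30 [38.06393506]
xmax 45 [39.67795822]
```

>>> {"fn": "carry_out", "kwargs": {"steps": [[0.03,-0.1,-0.2,0,0,0,0],[0.03,-0.1,-0.5,0,0,0,0],[0.03,-0.1,-0.8,0,0,0,0],[0.03,-0.1,-1.0,0,0,0,0],[0.03,-0.1,-1.2,0,0,0,0],[0.03,-0.1,-1.35,0,0,0,0],[0.03,-0.1,-1.45,0,0,0,0],[0.03,-0.1,-1.5,0,0,0,0],[0.03,-0.1,-1.5,0,0,0,0]]}}

```text
time_s: 9.03
eef_pos: [0.5347, -0.1927, 0.1599]
tool_rot: [0.601, 0.789, -0.097, -0.074]
wrist_force: [-0.1, 0.3, -2.9]
grip_width: 0.011
```

```bash
python3 - <<'E'
from h import *
rep()
p=optics.capture("scene"); a=p["img"][90:260,150:320]
cv2.imwrite("pics/scene5.png",cv2.resize(a,None,fx=3,fy=3,interpolation=cv2.INTER_CUBIC))
E
```

```text
t 9.03 tcp [ 0.5347 -0.1927  0.1599] edge [38.  -0.   5.1] grip [-12.1   0.1  72.7] -x edge bottom [-88.7   0.2  34.1]
tilt about y 14.02 roll 0.01 yaw -0.11 F [-0.1  0.3 -2.9] grip 0.011021593151742724
```

View pics/scene5.png

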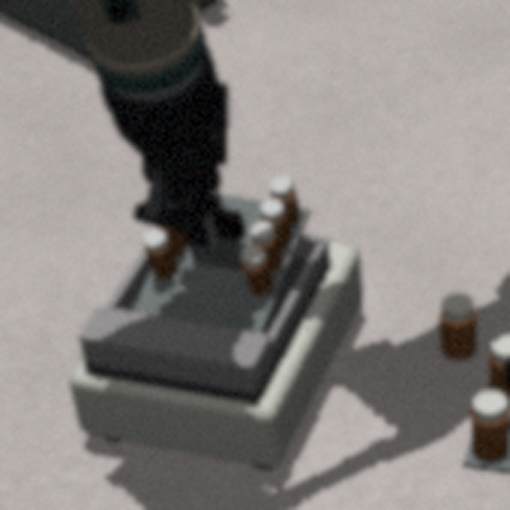

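>>> {"fn": "carry_out", "kwargs": {"steps": [[0.1,0.03,0,0,0,0,0],[0.25,0.07,0,0,0,0,0],[0.4,0.11,0,0,0,0,0],[0.55,0.15,0,0,0,0,0],[0.7,0.19,0,0,0,0,0],[0.85,0.24,0,0,0,0,0],[0.95,0.26,0,0,0,0,0],[0.95,0.26,0,0,0,0,0],[0.95,0.26,0,0,0,0,0]]}}

```text
time_s: 9.83
eef_pos: [0.5585, -0.1862, 0.1601]
tool_rot: [0.601, 0.79, -0.097, -0.074]
wrist_force: [-0.3, 0.1, -5.1]
grip_width: 0.0115
```

```bash
python3 - <<'E'
from h import *
rep()
p=optics.capture("scene"); a=p["img"][90:260,150:320]
cv2.imwrite("pics/scene6.png",cv2.resize(a,None,fx=3,fy=3,interpolation=cv2.INTER_CUBIC))
E
```

```text
t 9.83 tcp [ 0.5585 -0.1862  0.1601] edge [62.7 -0.2  5.2] grip [12.6 -0.  72.9] -x edge bottom [-64.    0.1  34.3]
tilt about y 14.03 roll -0.0 yaw -0.1 F [-0.3  0.1 -5.1] grip 0.011457061476169506
```

View pics/scene6.png

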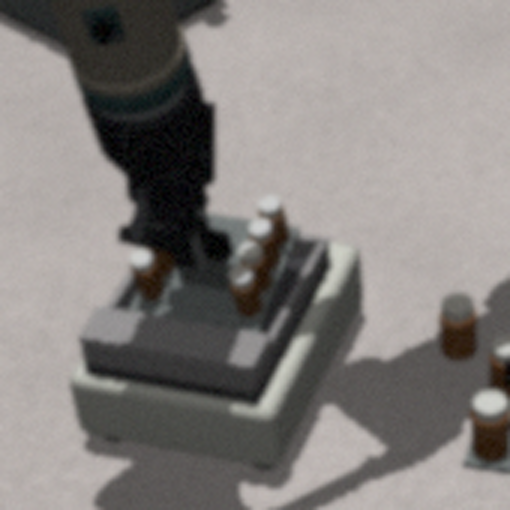

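>>> {"fn": "carry_out", "kwargs": {"steps": [[-0.08,-0.02,-0.06,0.09,-0.34,0,0],[-0.16,-0.045,-0.13,0.19,-0.68,0,0],[-0.24,-0.065,-0.2,0.28,-1.01,0,0],[-0.32,-0.09,-0.28,0.37,-1.35,0,0],[-0.39,-0.11,-0.36,0.47,-1.69,0,0],[-0.46,-0.13,-0.44,0.56,-2.02,0,0],[-0.53,-0.15,-0.52,0.65,-2.36,0,0],[-0.59,-0.165,-0.6,0.75,-2.7,0,0],[-0.59,-0.165,-0.6,0.75,-2.7,0,0],[-0.59,-0.165,-0.6,0.75,-2.7,0,0]]}}

```text
time_s: 10.72
eef_pos: [0.5427, -0.1905, 0.1453]
tool_rot: [0.606, 0.795, -0.0, -0.001]
wrist_force: [0.5, -0.4, -4.5]
grip_width: 0.0112
```

```bash
python3 - <<'E'
from h import *
rep()
p=optics.capture("scene"); a=p["img"][90:260,150:320]
cv2.imwrite("pics/scene7.png",cv2.resize(a,None,fx=3,fy=3,interpolation=cv2.INTER_CUBIC))
E
```

```text
t 10.72 tcp [ 0.5427 -0.1905  0.1453] edge [62.9 -0.1  4.3] grip [-2.   0.  57.9] -x edge bottom [-67.1   0.2   2. ]
tilt about y 0.09 roll 0.02 yaw -0.15 F [ 0.5 -0.4 -4.5] grip 0.011188040474290884
```

View pics/scene7.png

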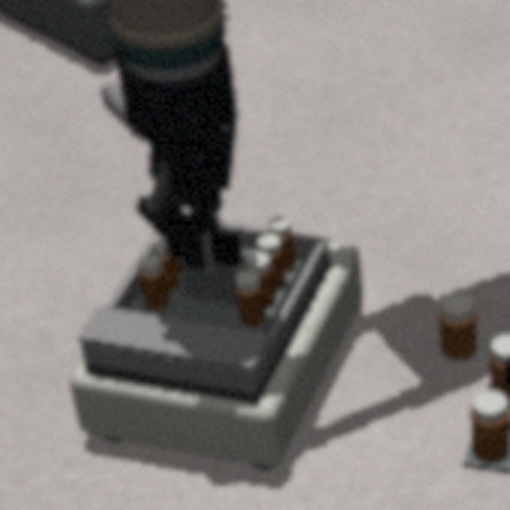

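>>> {"fn": "carry_out", "kwargs": {"steps": [[0,0,-0.02,0,0,0,0],[0,0,-0.04,0,0,0,0],[0,0,-0.06,0,0,0,0],[0,0,-0.06,0,0,0,0],[0,0,-0.06,0,0,0,0]]}}

```text
time_s: 11.18
eef_pos: [0.5438, -0.1902, 0.1435]
tool_rot: [0.606, 0.795, -0.0, -0.0]
wrist_force: [0.5, 0.3, -4.9]
grip_width: 0.0112
```

```bash
python3 -c "
from h import *
rep()"
```

```text
t 11.18 tcp [ 0.5438 -0.1902  0.1435] edge [64.2 -0.1  2.6] grip [-0.8 -0.  56.1] -x edge bottom [-65.8   0.1   0.2]
tilt about y 0.01 roll 0.01 yaw -0.1 F [ 0.5  0.3 -4.9] grip 0.011156198583512316
```

Not yet in contact (force still carries the full weight), so I go a little lower.

>>> {"fn": "carry_out", "kwargs": {"steps": [[0,0,-0.03,0,0,0,0],[0,0,-0.03,0,0,0,0],[0,0,-0.05,0,0,0,0],[0,0,-0.05,0,0,0,0]]}}

```text
time_s: 11.52
eef_pos: [0.5439, -0.1904, 0.1429]
tool_rot: [0.606, 0.795, 0.0, 0.0]
wrist_force: [-0.5, 0.7, -0.2]
grip_width: 0.0104
```

>>> {"fn": "carry_out", "kwargs": {"steps": [[0,0,-0.01,0,0,0,0],[0,0,-0.01,0,0,0,0],[0,0,-0.01,0,0,0,0.2],[0,0,-0.01,0,0,0,0.35],[0,0,0,0,0,0,0.45],[0,0,0,0,0,0,0.45],[0,0,0,0,0,0,0.45],[0,0,0,0,0,0,0.45]]}}

```text
time_s: 12.18
eef_pos: [0.5437, -0.1904, 0.1424]
tool_rot: [0.606, 0.795, 0.0, 0.0]
wrist_force: [-0.3, 0.6, 0.4]
grip_width: 0.0383
```

>>> {"fn": "carry_out", "kwargs": {"steps": [[0,0,0.2,0,0,0,0.45],[0,0,0.6,0,0,0,0.45],[0,0,1.2,0,0,0,0.45],[0,0,2,0,0,0,0.45],[0,0,3,0,0,0,0.45],[0,0,4,0,0,0,0.45],[0,0,4.6,0,0,0,0.45],[0,0,4.8,0,0,0,0.45],[0,0,4.8,0,0,0,0.45]]}}

```text
time_s: 12.93
eef_pos: [0.5444, -0.1907, 0.2647]
tool_rot: [0.606, 0.795, 0.0, 0.002]
wrist_force: [0.3, -0.3, -1.2]
grip_width: 0.0381
```

```bash
python3 - <<'E'
from h import *
rep()
p=optics.capture("scene"); a=p["img"][90:260,150:320]
cv2.imwrite("pics/scene8.png",cv2.resize(a,None,fx=3,fy=3,interpolation=cv2.INTER_CUBIC))
w=optics.capture("wrist"); cv2.imwrite("pics/wrist8.png",w["img"])
L=(cloud(w)-O)@RP*1e3; x,y,z=L[...,0],L[...,1],L[...,2]
b=(abs(x)<30)&(abs(y)<40)&(z>60)&(z<76); print("bar",np.round(L[b].mean(0),1),b.sum(),cv2.minAreaRect(L[b][:,:2].astype(np.float32)))
f=(abs(y)<26)&(x>-60)&(x<43)&(abs(z-5)<8)
A=np.c_[x[f],y[f],np.ones(f.sum())]; k=np.linalg.lstsq(A,z[f],rcond=None)[0]; print("plate plane deg",np.degrees(k[:2]),"z0",k[2])
E
```

```text
t 12.93 tcp [ 0.5444 -0.1907  0.2647] edge [ 64.8  -1.  124.1] grip [ -0.3  -0.7 177.3] -x edge bottom [-65.1  -0.7 121.1]
tilt about y -0.19 roll -0.17 yaw -0.11 F [ 0.3 -0.3 -1.2] grip 0.03806135390490266
bar [-0.2  3.2 67. ] 1257 ((-0.16038131713867188, 1.2947254180908203), (11.92325210571289, 55.26414108276367), 0.29503923654556274)
plate plane deg [ 0.041234   -0.06597198] z0 4.55023275785029
```

View pics/scene8.png

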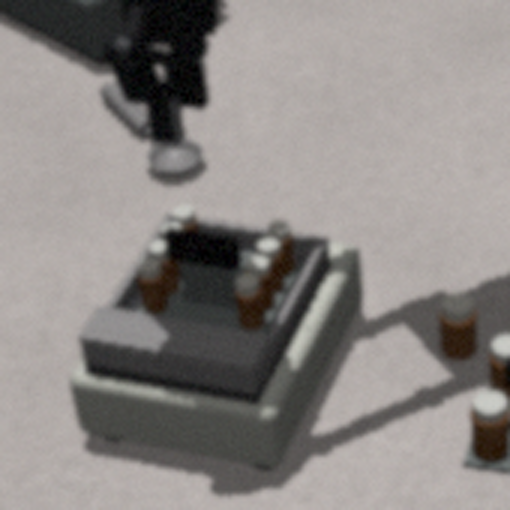

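View pics/wrist8.png

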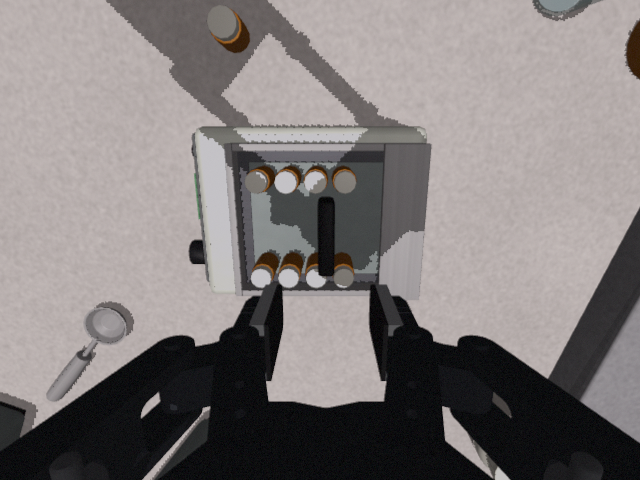

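The wrist view shows the tray flat in the pocket. The bar is at about (326,236), the bare edge is hidden under the lip to the right of x≈383, and the gripper is clear. I'm handing it in.

```bash
python3 -c "
from h import *
print(close_job())"
```

```text
the job is handed in; nothing more can be done
None
```

The tray of eight small vials is in the shaker pocket, released and flat, and I handed the job in at about 13 s of the 42 s allowed.

- **Insertion:** I gripped the bar and tilted the tray 14°. I then slid the bare edge to about 63 mm along the pocket's x, roughly 18 mm under the lip, with no contact. I lowered the opposite edge while still holding the tray. When the wrist force fell from about -4.9 N to 0, the floor was carrying it, and I opened the fingers and backed off straight up.
- **Final wrist-camera check:** The bar is about 0 mm off the pocket centre in x and 1–3 mm off in y. It is turned about 0.3° and the plate is tilted less than 0.1°. The plate's top is 4.6 mm above the floor (nominal 5 mm) and the bar's top about 67 mm (nominal 68 mm).
- **Gripper and large tray:** The gripper ended about 12 cm above where it let go, clear of everything. I did not touch the large-vial tray. The scene pictures taken during the carry show it unmoved, but I did not measure it again at the end.
- **Disagreements:** The top and scene cameras differed by 1–2 mm on the pocket's middle in y, well within tolerance. The spotter's pocket point in the scene view was some 40 mm from my depth-based fit, so I ignored it. The floor came about 1 mm lower than I had estimated.

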